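Show the orange-handled case to the stock camera

TASK

Take the organiser case with the orange handle up and off its hooks and hold it up for the stock camera: handle up, its compartment side squarely facing the lens and centred in front of it, with that face 18 cm from the lens. Finish while still holding it there, steady in the air, and leave the blue case hanging and the tape roll, carton, pen cup and camera undisturbed.

Things in the scene. Friction and masses are not known exactly. Their poses are not given: they have to be found in the camera images.
- orange_case: rigid flat grey organiser case, 26 (x) x 120 (y) x 80 (z) mm, about 0.28 kg, with an orange carrying handle on its top edge. Origin: centre of its underside; z up to the handle; the front, its -x side, shows six coloured compartments and two orange latches, the back is plain grey. At the start it hangs by the handle from one of the rack's two hooks, front towards the robot
- orange_case_handle (a point): centre of the handle's level bar, 131 mm above the case's underside; axes as orange_case. The bar is 14 mm thick (x), 120 long (y), 12 high, on legs 10 mm wide at its ends; the open window under it is 100 mm wide, 45 high. Pinch the bar here, across its thickness, from above, between the two prongs it hangs on
- orange_case_face (a point): centre of the front (compartment) face, 40 mm above the underside, 14 mm in front (-x) of the middle plane, 91 mm below the handle bar's centre; axes as orange_case
- blue_case: an identical case with blue handle and latches, hanging from the rack's other hook; bystander; origin and axes as for the orange case
- rack: fixed rack: wooden foot 400 mm long, dark posts at y = -180 and +180 mm, dark rail 12 mm thick and 30 high along y, its middle 210 mm above the origin (under the rail, at the underside of the foot, which may be partly sunk in the table). Two double hooks stick out to its -x, towards the robot, at y = -85 and +85; which case hangs on which varies. Place, heading and height vary
- hooks (a point): point on the rack midway between the two hooks, 78 mm in front (-x) of the rail and level with the prongs; axes as rack. Each hook is two level 6 mm steel prongs, 36 mm either side of its middle; their ends, 20 to 35 mm in front of the bar, turn up 12 mm. To free a case lift it 15 to 35 mm (25 is best: higher, its body meets the prongs from below), then draw it 55 mm or more straight along -x
- camera: stock camera's head on its fixed stand: black box 75 x 105 x 60 mm with a round lens 54 mm across, red ring round it. Origin: centre of the lens's front. It looks along its +x, 0.35 rad (20 degrees) below level; y is level, z is its upper side. The stand (black foot 120 mm square, aluminium pole) is behind the lens. Lens height, place and heading vary
- spot (a point): point in the air 180 mm straight in front of the lens (along the camera's +x) where the centre of the case's front face is to be held; axes as camera. When the case is square to the lens its x, y and z axes are parallel to these, so its top leans 20 degrees away from the camera
- tape_roll: amber tape roll lying flat, 100 mm across, 48 mm high; origin at the centre of its underside; bystander
- carton: brown carton 90 x 140 x 50 mm on the table; origin at the centre of its underside; bystander
- pen_cup: white cup 70 mm across, 90 mm high, on the table; origin at the centre of its underside; bystander
Mind the look-alikes: they are no part of the job. Leave any brown or red look-alike of the orange_case alone.

How it is judged:
By the outcome, as a careful person would: the job done as asked, in the order asked, and still so for the second after the job is handed in, while the arm keeps its last pose, push and grip.
It also fails if it takes over 48 s, if anything falls off the work surface, if the arm or the gripper's body presses on something with over 40 N, if the wrist force passes 120 N, or if a joint passes its speed limit or range.

ROBOT

A 6-joint arm with a two-finger parallel gripper is mounted at the origin on the work surface. World frame = base frame: x ahead of the robot, y to its left, z up, the work surface at z = 0. Lengths are in m, angles in degrees, forces in N, time in s.
With the tool pointing down it reaches from about 0.4 to 0.825 m from the base axis. Payload 7 kg.
Tool frame: the origin (TCP) lies between the finger pads; the fingertips stand 19 mm ahead of it and the grasp point (between the pads) is the TCP; z points along the fingers, y is the line along which they close (so a half turn about z gives the same grasp; the last joint's range is limited). The gripper opens to 88 mm and grips with 3 to 60 N. Pads are 19 mm wide; open, the fingers measure 130 mm over their backs; the gripper's body (78 mm by 193 mm) begins 47 mm behind the grasp point.
Start: joints at [16.507, 20.546, 0.682, 0, -70.136, -16.507], TCP at [0.675, -0, 0.246] pointing down, gripper open.
Joint ranges: [-176.03, 176.03], [-82.01, 121.73], [-58.28, 71.71], [-173.87, 95.51], [-174.79, -0.11], [-173.66, 173.66]. Speed limits (degrees/s): [136.94, 136.94, 172.46, 180, 180, 180].

INTERFACE

Orientations are given as [roll, pitch, yaw] about the fixed x, y, z axes, in that order (R = Rz(yaw) Ry(pitch) Rx(roll)).
In Python, from plant import get_obs, snapshot, close_job, spot_in, spot_point gives the robot as it stands.
- The arm moves only by the tool play_rows, never from a script. Its argument "plan" is a list of rows, each a list of 6 numbers: the shift along the tool's x, y, z in cm, then the turn, a rotation vector about the tool's x, y, z in degrees. A call has 1 to 20 rows; each row shifts and turns the commanded pose from where the row before left it, along the tool's axes as they then stand; what a row does not reach is not made up. A row lasts 1/12 s, in which the tool goes at most 41.7 mm and 7.16 degrees, less where a joint would pass 70% of its speed; a pose out of reach is approached as far as the arm can. A call is refused whole if a number of a shift passes 4.17 or a number of a turn 7.16, either way. A call with a gripper value outside its range is refused whole. "grip" is the finger opening in cm, from 0 to 8.76, set as the call begins (left out, the last holds). The fingers move at their own pace and stop on an object; the grip force is fixed at half the most. Time passes only in rows, so rows that do not move let the fingers close. It gives the time, the measured TCP pose, the force, the opening and the grip force at its end, in the units of the state.
- get_obs(): the state, without advancing time (a new reading comes with each control period).
- snapshot(name): name is "scene" or "side" or "wrist"; returns a dict with "frame" (480x640x3 uint8, red, green, blue), "fx", "fy", "cx", "cy" (pixels), "position" and "attitude" of the camera in the world. Camera axes: x right, y down, z forward; pixel columns grow to the right and rows downward; lengths in m; the calibration is good to about 2 mm. A picture is of the moment at which its call begins. There is no depth.
- close_job(): hands the job in; it is judged then, once.
Trained networks look in the newest picture that a camera, given by its name, has taken for a name from the list of things; names that differ only in an ending like _2 or _b are one class to them, and where a whole thing is asked for, a point or a joint stands for the part that bears it (a point fixed in the world has none). Each returns a list of dicts, best first, with "score" (0 to 1); they miss things now and then, are a little off and sometimes report something else, mostly with a low value. They report only what shows in the picture. A call takes as long as a camera call. They do not tell look-alikes from the thing itself.
- spot_in(camera, thing): "position" ([x, y, z] in m, in world coordinates, good to about 4 mm: the middle of the surface that is visible of it).
- spot_point(camera, thing): "position" ([x, y, z] in m, in world coordinates, good to about 4 mm: a listed point, or the origin of a listed thing).
The state is a dict: "clock": time; "joint_pos": joint angles; "qvel": joint speeds; "tau": joint torques, N m; "tool_pos": TCP position; "orientation": TCP orientation; "force": force on the tool from outside, world axes, zero at the start; "moment": the same for the moment, N m; "opening": finger opening in m; "gripper_force": force on a finger pad.
Only numpy, scipy, OpenCV 4.12 (cv2) and the standard library are available. Lean on these libraries where they do the work, as an engineer would, in place of code of your own. Each camera call takes 0.05 s, during which the arm holds its last target. There are 200 camera calls.

## Working session

There is one attempt and no reset: what is moved stays moved. The work goes in short steps, Python scripts to look and compute and a tool call to move; the robot and the scene stay as the last step left them, time stands still between calls to the robot, and variables do not carry over. Pictures are saved under pics/ and viewed, at most 10 in all, crops included, and the job is handed in when it is done.

Besides the shell and the picture viewer there is one more tool, called after "Request:" as a command line: name --pt "numbers of a row" for each row, then --argument value for the rest. play_rows: Moves the arm, as the interface text tells. Its arguments: {"type":"object","properties":{"plan":{"type":"array","items":{"type":"array","items":{"type":"number"}}},"grip":{"type":"number"}},"required":["plan"]}

```bash
mkdir -p pics; ls
cat > h.py <<'E'
import numpy as np, cv2
from plant import *
from scipy.spatial.transform import Rotation as R
np.set_printoptions(precision=4,suppress=True)
def save(s,name): cv2.imwrite('pics/'+name+'.png',s['frame'][:,:,::-1])
def pix(s,p):
    A=np.array(s['attitude'],float)
    M=A if A.shape==(3,3) else R.from_euler('xyz',A,degrees=True).as_matrix()
    c=M.T@(np.array(p)-s['position']); return np.array([s['fx']*c[0]/c[2]+s['cx'],s['fy']*c[1]/c[2]+s['cy']])
E
python3 - <<'E'
from h import *
o=get_obs();print(o)
for c in ['scene','side']:
    s=snapshot(c);save(s,c+'0');print(c,{k:v for k,v in s.items() if k!='frame'})
    for t in ['orange_case','orange_case_handle','orange_case_face','blue_case','rack','hooks','camera','spot','tape_roll','carton','pen_cup']:
        for d in spot_point(c,t)[:3]: print(t,np.array(d['position']),round(d['score'],2),pix(s,d['position']).round())
E
```

```text
pics
{'clock': 0.0, 'joint_pos': array([ 16.506 ,  20.5929,   0.6325,  -0.0191, -70.135 , -16.5063]), 'qvel': array([-0.0133,  0.0361,  0.0873, -0.0692, -0.0119, -0.0081]), 'tau': array([ -0.0008, -58.2727,  29.3058,   6.9975,   0.0069,  -0.0002]), 'tool_pos': array([ 0.6745, -0.    ,  0.2446]), 'orientation': array([179.9034,  -0.0099, -90.0068]), 'force': array([-0.0803,  0.228 , -0.5362]), 'moment': array([-0.0263, -0.0063, -0.0082]), 'gripper_force': 0.0, 'opening': 0.08745543873203052}
scene {'fx': 458.0501888980403, 'fy': 458.0501888980403, 'cx': 315.30918344961316, 'cy': 232.18373379039505, 'position': array([ 1.0716, -0.5917,  0.9775]), 'attitude': array([-138.5881,   -0.483 ,   42.0434])}
orange_case [ 0.3797 -0.2518 -0.0052] 0.74 [204. 274.]
orange_case [ 0.8056  0.1344 -0.0001] 0.69 [422. 274.]
orange_case [0.5714 0.0367 0.0765] 0.63 [331. 230.]
orange_case_handle [ 0.3848 -0.2537  0.1345] 0.85 [194. 242.]
orange_case_handle [0.5709 0.0399 0.2135] 0.74 [334. 192.]
orange_case_handle [0.8043 0.1356 0.1339] 0.64 [431. 241.]
orange_case_face [0.8016 0.1443 0.0428] 0.79 [425. 
[... 1031 characters left out ...]
range_case_face [0.5591 0.032  0.1198] 0.75 [309. 245.]
orange_case_face [0.7985 0.1461 0.0417] 0.6 [385. 244.]
blue_case [0.5261 0.2034 0.0759] 0.69 [293. 231.]
rack [ 0.6245  0.1421 -0.0069] 0.58 [328. 262.]
hooks [0.5476 0.1199 0.2005] 0.82 [301. 205.]
camera [ 0.5544 -0.4017  0.2658] 0.95 [327. 286.]
spot [0.5583 0.031  0.1196] 0.39 [309. 245.]
spot [ 0.7625 -0.1024 -0.    ] 0.36 [391. 303.]
spot [ 0.6233  0.138  -0.008 ] 0.19 [328. 263.]
tape_roll [ 0.3932 -0.0504 -0.0007] 0.75 [252. 303.]
tape_roll [ 0.5567 -0.3992  0.2669] 0.49 [328. 285.]
carton [0.3443 0.2705 0.0022] 0.56 [234. 246.]
pen_cup [ 0.7641 -0.1032  0.0019] 0.7 [391. 302.]
pen_cup [ 0.3939 -0.0495 -0.0019] 0.42 [253. 303.]
```

View pics/scene0.png

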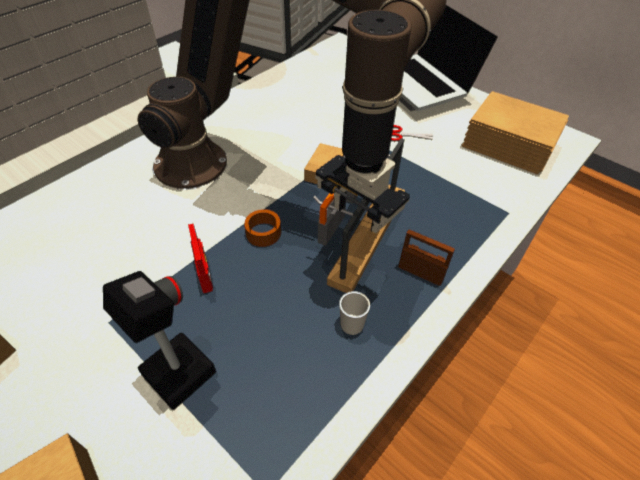

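View pics/side0.png

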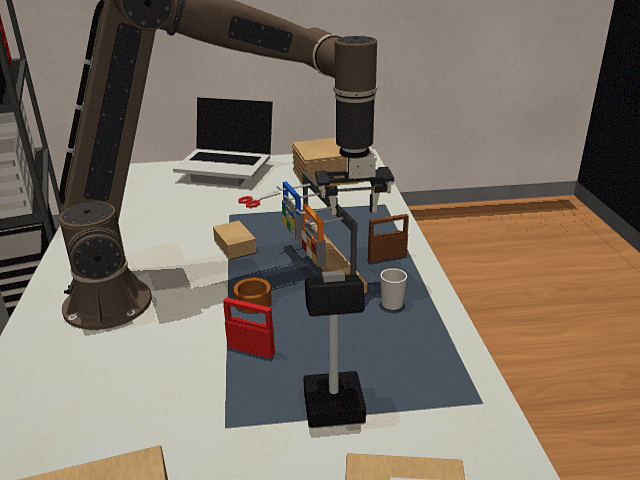

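Candidates for the orange case: the orange-handled case hanging on the rack (scene 331,205; side 312,235), the red look-alike standing on the table (scene 200,260), the brown look-alike standing behind the rack (scene 427,258), and the blue case (side 291,210). I choose the hanging orange-handled one at (0.57, 0.04, 0.21), and check it in a close crop together with the stock camera.

Run:
```python
import cv2,numpy as np
a=cv2.imread('pics/scene0.png');b=cv2.imread('pics/side0.png')
z=lambda im,x,y,w,h,k:cv2.resize(im[y:y+h,x:x+w],None,fx=k,fy=k,interpolation=cv2.INTER_CUBIC)
top=np.hstack([z(a,95,260,100,75,4),z(b,290,260,100,75,4)])
bot=np.hstack([z(a,290,160,100,75,4),z(b,265,175,100,75,4)])
cv2.imwrite('pics/crop1.png',np.vstack([top,bot]))
```

```text
(no output)
```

View pics/crop1.png

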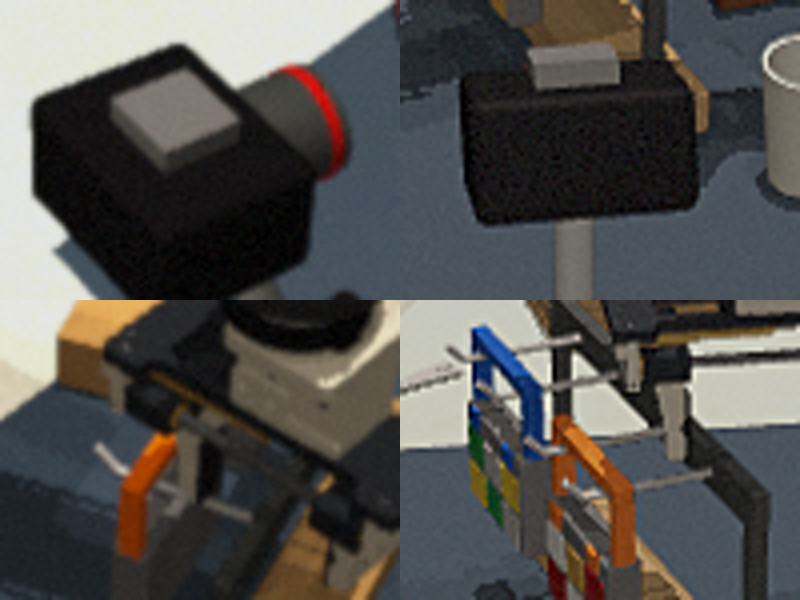

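The crop shows the hanging case has an orange handle and latches, with coloured compartments facing the robot at lower left and lower right (side ≈ 320,235). The choice is confirmed. The stock camera's box corners are clear: scene ≈ (104,285), (141,271), (172,305), and the lens ring at (177,291).

```bash
cat > cam.py <<'E'
from h import *
from scipy.optimize import least_squares
def camR(psi): return R.from_euler('xyz',[0,np.degrees(.35),psi],degrees=True).as_matrix()
E
python3 - <<'E'
from cam import *
S=snapshot('scene');D=snapshot('side')
f=0
# (view, px, py, box-x(0 front,-1 back), y sign, z sign)
P=[(S,35,100,-1,1,1),(S,183,45,0,1,1),(S,312,180,0,-1,1),(S,150,230,-1,-1,1),(S,306,258,0,-1,-1),(S,34,195,-1,1,-1),
(D,62,97,-1,1,1),(D,294,93,-1,-1,1),(D,297,206,-1,-1,-1),(D,80,223,-1,1,-1),(D,68,70,0,1,1),(D,291,72,0,-1,1)]
o={id(S):(95,260),id(D):(290,260)}
def res(v,full=False):
    p,psi,d=v[:3],v[3],v[4];M=camR(psi);r=[]
    for s,a,b,ix,iy,iz in P:
        w=p+M@np.array([-d+ix*.075,iy*.0525,iz*.03])
        r+=list(pix(s,w)-(np.array([a,b])/4+o[id(s)]))
    r+=list((pix(S,p)-[177,291]))
    return np.array(r)
q=least_squares(res,[.557,-.4,.266,90,.03],loss='soft_l1',x_scale=[.01,.01,.01,5,.01])
print(q.x,res(q.x).reshape(-1,2).round(1).tolist())
p,psi=q.x[:3],q.x[3];M=camR(psi);print('spot',p+M@[.18,0,0],'handle',p+M@[.194,0,.091])
for c in['scene','side']:
  for t in['camera','hooks']: print(c,t,[(np.array(d['position']),round(d['score'],2)) for d in spot_point(c,t)[:2]])
  for t in['orange_case_handle','orange_case_face','blue_case','orange_case','spot']: print(c,t,[(np.array(d['position']),round(d['score'],2)) for d in spot_point(c,t) if .4<d['position'][0]<.65])
E
```

```text
[ 0.5643 -0.403   0.2666 85.9277  0.0403] [[-2.2, -2.1], [2.1, -2.2], [1.7, -0.0], [0.3, 4.9], [0.2, 4.6], [-1.9, -0.8], [1.6, 0.9], [0.9, -0.2], [0.7, 3.3], [-1.9, 1.2], [-0.7, -1.0], [-2.6, -3.4], [-0.0, -0.0]]
spot [ 0.5763 -0.2344  0.2048] handle [ 0.5795 -0.1901  0.2855]
scene camera [(array([ 0.5589, -0.3984,  0.2699]), 0.92)]
scene hooks [(array([ 0.7675, -0.11  , -0.0026]), 0.73), (array([ 0.5587, -0.4042,  0.2677]), 0.18)]
scene orange_case_handle [(array([0.5698, 0.0386, 0.2143]), 0.92), (array([ 0.6223,  0.1433, -0.0086]), 0.25)]
scene orange_case_face [(array([0.5561, 0.0307, 0.12  ]), 0.61)]
scene blue_case [(array([0.5261, 0.2017, 0.0822]), 0.62)]
scene orange_case [(array([0.5679, 0.0374, 0.0814]), 0.72)]
scene spot []
side camera [(array([ 0.5581, -0.4014,  0.2672]), 0.65)]
side hooks [(array([0.5477, 0.1188, 0.2012]), 0.58), (array([0.5243, 0.2018, 0.0763]), 0.37)]
side orange_case_handle [(array([0.5706, 0.0351, 0.2106]), 0.77), (array([ 0.5563, -0.4022,  0.2669]), 0.55)]
side orange_case_face [(array([0.5592, 0.0318, 0.1221]), 0.8)]
side blue_case [(array([0.5223, 0.2015, 0.0766]), 0.83)]
side orange_case [(array([0.5713, 0.0418, 0.0836]), 0.88)]
side spot []
```

Request:
play_rows --pt "0 0 -1.9 0 0 0" --pt "0 0 -1.9 0 0 0" --pt "0 0 -1.9 0 0 0" --pt "-0.63 1.74 0 0 0 0" --pt "-0.63 1.74 0 0 0 0" --pt "-0.63 1.74 0 0 0 0" --pt "-0.63 1.74 0 0 0 0" --pt "-0.63 1.74 0 0 0 0" --pt "-0.63 1.74 0 0 0 0" --pt "0 0 0 0 0 -3.9" --pt "0 0 0 0 0 -3.9" --pt "0 0 0 0 0 -3.9" --pt "0 0 0 0 0 -3.9" --pt "0 0 0 0 0 0" --pt "0 0 0 0 0 0" --grip 4.6

```text
clock: 3.25
tool_pos: [0.5705, 0.0378, 0.3026]
orientation: [-180.0, 0.0, -74.5]
force: [0.8, -0.6, -0.3]
opening: 0.0459
gripper_force: 0.0
```

Run:
```python
from h import *
o=get_obs();print(o['tool_pos'],o['orientation'],o['opening'])
for c in ['wrist','scene','side']:
  s=snapshot(c); save(s,c+'1')
  if c=='wrist': print({k:v for k,v in s.items() if k!='frame'})
  for t in ['orange_case_handle','orange_case','blue_case','hooks','rack','camera']: print(c,t,[(np.array(d['position']),round(d['score'],2),pix(s,d['position']).round()) for d in spot_point(c,t)[:3]])
```

```text
[0.5705 0.0378 0.3026] [-179.9924    0.0028  -74.5188] 0.045915421280340575
{'fx': 344.8178866583451, 'fy': 344.8178866583451, 'cx': 319.9410941946774, 'cy': 232.70898566811488, 'position': array([ 0.5907, -0.0318,  0.442 ]), 'attitude': array([ 164.4787,   -0.0283, -164.5457])}
wrist orange_case_handle [(array([0.7985, 0.1327, 0.133 ]), 0.89, array([ 61., 250.])), (array([0.5244, 0.2029, 0.0825]), 0.72, array([321., 349.]))]
wrist orange_case [(array([ 0.8042,  0.1297, -0.0017]), 0.92, array([131., 215.])), (array([0.5693, 0.037 , 0.0776]), 0.61, array([322., 206.]))]
wrist blue_case [(array([0.5258, 0.2021, 0.0809]), 0.92, array([320., 347.]))]
wrist hooks [(array([0.5603, 0.0389, 0.121 ]), 0.53, array([331., 220.]))]
wrist rack [(array([ 0.6232,  0.1409, -0.007 ]), 0.92, array([264., 256.])), (array([ 0.7644, -0.11  ,  0.0027]), 0.61, array([190.,  25.]))]
wrist camera []
scene orange_case_handle [(array([0.5715, 0.0363, 0.2129]), 0.94, array([333., 193.])), (array([0.7993, 0.1342, 0.1314]), 0.77, array([429., 240.])), (array([ 0.3819, -0.254 ,  0.1343]), 0.62, array([193., 241.])
[... 793 characters left out ...]
ide orange_case [(array([ 0.8029,  0.137 , -0.0008]), 0.94, array([387., 257.])), (array([0.5707, 0.0403, 0.0814]), 0.91, array([313., 255.])), (array([ 0.3852, -0.2498, -0.0003]), 0.61, array([251., 350.]))]
side blue_case [(array([0.5249, 0.1987, 0.0761]), 0.81, array([293., 232.])), (array([0.5598, 0.035 , 0.1217]), 0.75, array([309., 244.])), (array([0.5676, 0.0393, 0.2096]), 0.36, array([311., 214.]))]
side hooks [(array([0.5452, 0.1175, 0.2028]), 0.72, array([300., 205.])), (array([0.5269, 0.1997, 0.0788]), 0.46, array([293., 231.]))]
side rack [(array([ 0.6222,  0.1439, -0.0065]), 0.73, array([327., 262.]))]
side camera [(array([ 0.5544, -0.4001,  0.265 ]), 0.83, array([327., 286.]))]
```

View pics/wrist1.png

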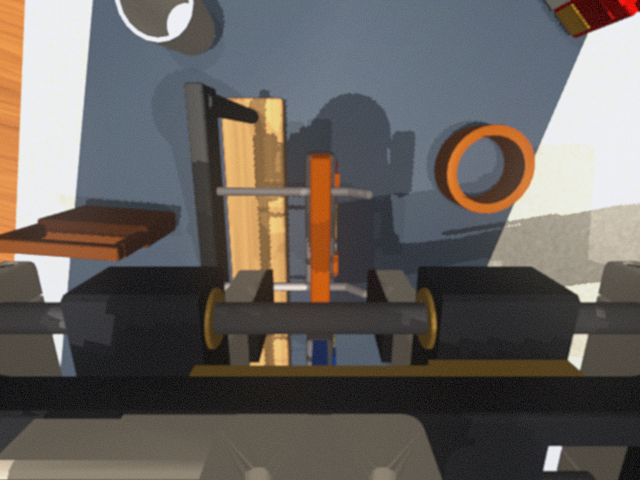

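The wrist view shows the orange bar upright (columns 308–335, rows 152–365) between the open fingers (columns ~260 and ~380), and the prongs crossing it at rows 190 and 287. Quick check of the centring along both axes.

Run:
```python
from h import *
s=snapshot('wrist');M=R.from_euler('xyz',s['attitude'],degrees=True).as_matrix();o=get_obs()
T=R.from_euler('xyz',o['orientation'],degrees=True).as_matrix()
def at(u,v,z):
    d=M@[(u-s['cx'])/s['fx'],(v-s['cy'])/s['fy'],1];return s['position']+d*(z-s['position'][2])/d[2]
for n,u,v,z in[('prongF',321,190,.204),('prongN',321,287,.204),('barend',320,153,.219),('barF L',308,165,.219),('bar F R',334,165,.219),('bar N L',309,285,.219),('barN R',331,285,.219)]:
    p=at(u,v,z);print(n,p,'in tool cm',100*T.T@(p-o['tool_pos']))
```

```text
prongF [0.5805 0.0021 0.204 ] in tool cm [3.6993 0.0022 9.8581]
prongN [0.5609 0.0723 0.204 ] in tool cm [-3.589   0.005   9.8581]
barend [ 0.5881 -0.0224  0.219 ] in tool cm [ 6.2631 -0.0673  8.3581]
barF L [ 0.5934 -0.0131  0.219 ] in tool cm [ 5.5188 -0.8311  8.3582]
bar F R [ 0.5775 -0.0176  0.219 ] in tool cm [5.518  0.8232 8.3581]
bar N L [0.5713 0.0666 0.219 ] in tool cm [-2.7538 -0.8413  8.3581]
barN R [0.5564 0.0624 0.219 ] in tool cm [-2.7549  0.6997  8.358 ]
```

Request:
play_rows --pt "0 0 1.5 0 0 0" --pt "0 0 1.5 0 0 0" --pt "0 0 1.5 0 0 0" --pt "0 0 1.5 0 0 0" --pt "0 0 1.0 0 0 0" --pt "0 0 1.0 0 0 0" --pt "0 0 0.5 0 0 0" --pt "0 0 0.5 0 0 0" --pt "0 0 0 0 0 0" --pt "0 0 0 0 0 0" --pt "0 0 0 0 0 0"

```text
clock: 5.27
tool_pos: [0.571, 0.0379, 0.2132]
orientation: [-179.9, -0.0, -74.4]
force: [-0.0, 0.3, 0.2]
opening: 0.0463
gripper_force: 0.0
```

Request:
play_rows --pt "0 0 0 0 0 0" --pt "0 0 0 0 0 0" --pt "0 0 0 0 0 0" --pt "0 0 0 0 0 0" --pt "0 0 0 0 0 0" --pt "0 0 0 0 0 0" --pt "0 0 0 0 0 0" --pt "0 0 0 0 0 0" --grip 0

```text
clock: 5.93
tool_pos: [0.5706, 0.0377, 0.2126]
orientation: [-180.0, -0.0, -74.4]
force: [0.4, -0.0, -0.3]
opening: 0.0132
gripper_force: 30.0
```

Request:
play_rows --pt "0 0 -0.3 0 0 0" --pt "0 0 -0.5 0 0 0" --pt "0 0 -0.5 0 0 0" --pt "0 0 -0.5 0 0 0" --pt "0 0 -0.4 0 0 0" --pt "0 0 -0.3 0 0 0" --pt "0 0 0 0 0 0" --pt "0 0 0 0 0 0"

```text
clock: 6.6
tool_pos: [0.5706, 0.0378, 0.2377]
orientation: [-180.0, 0.0, -74.4]
force: [-0.0, -0.1, -3.8]
opening: 0.0136
gripper_force: 30.0
```

Run:
```python
from h import *
o=get_obs();print(o['tool_pos'],o['orientation'],o['force'],o['opening'])
im=[]
for c,(x,y) in [('side',(250,170)),('scene',(280,140))]:
  s=snapshot(c);im.append(cv2.resize(s['frame'][y:y+120,x:x+130,::-1],None,fx=3,fy=3,interpolation=cv2.INTER_CUBIC))
  for t in ['orange_case_face','orange_case','blue_case','hooks']: print(c,t,[(np.array(d['position']),round(d['score'],2)) for d in spot_point(c,t)[:3]])
cv2.imwrite('pics/lift.png',np.hstack(im))
```

```text
[0.5706 0.0378 0.2377] [-179.9822    0.0083  -74.4054] [-0.0344 -0.0646 -3.7727] 0.013592568845957553
side orange_case_face [(array([0.7994, 0.1474, 0.0457]), 0.9), (array([0.5612, 0.0321, 0.1476]), 0.73), (array([ 0.391 , -0.2407,  0.0437]), 0.72)]
side orange_case [(array([0.8022, 0.1358, 0.0008]), 0.85), (array([0.57  , 0.0391, 0.1069]), 0.77), (array([ 0.3864, -0.2517, -0.0014]), 0.55)]
side blue_case [(array([0.5241, 0.2032, 0.0764]), 0.78)]
side hooks [(array([0.5489, 0.1203, 0.2028]), 0.86)]
scene orange_case_face [(array([0.8015, 0.1509, 0.0433]), 0.86), (array([ 0.391, -0.241,  0.037]), 0.81), (array([0.5557, 0.0364, 0.1465]), 0.75)]
scene orange_case [(array([0.5694, 0.0403, 0.1033]), 0.82), (array([0.8043, 0.1317, 0.002 ]), 0.81), (array([ 0.3829, -0.2516, -0.0059]), 0.61)]
scene blue_case [(array([0.5315, 0.2029, 0.081 ]), 0.55)]
scene hooks []
```

View pics/lift.png

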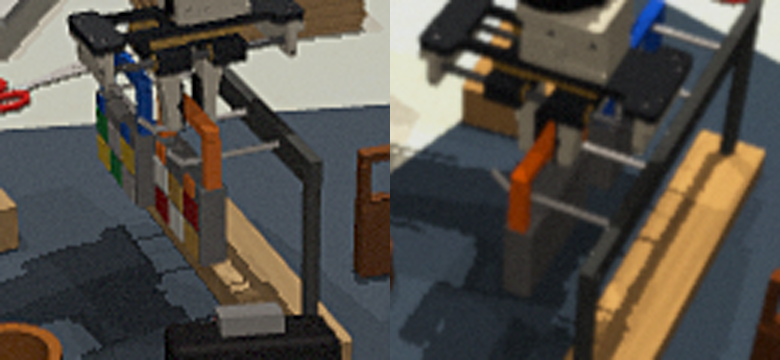

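The lifted case hangs 25 mm above the hooks in the crop: the bar is at (200,130) and the prongs show in the window below it. Blue is untouched. Now I draw it out along −x.

Request:
play_rows --pt "0 0.5 0 0 0 0" --pt "0 0.8 0 0 0 0" --pt "0 1.0 0 0 0 0" --pt "0 1.0 0 0 0 0" --pt "0 1.0 0 0 0 0" --pt "0 1.0 0 0 0 0" --pt "0 1.0 0 0 0 0" --pt "0 1.0 0 0 0 0" --pt "0 1.0 0 0 0 0" --pt "0 1.0 0 0 0 0" --pt "0 1.0 0 0 0 0" --pt "0 0.7 0 0 0 0" --pt "0 0 -1.2 0 0 0" --pt "0 0 -1.6 0 0 0" --pt "0 0 -1.6 0 0 0" --pt "0 0 -1.6 0 0 0" --pt "0 0 -1.4 0 0 0" --pt "0 0 -0.8 0 0 0" --pt "0 0 0 0 0 0"

```text
clock: 8.68
tool_pos: [0.4653, 0.0083, 0.3213]
orientation: [-179.8, 0.0, -74.4]
force: [0.4, 0.2, -2.4]
opening: 0.0132
gripper_force: 30.0
```

Request:
play_rows --pt "1.0 0.3 0 0 0 0" --pt "1.6 0.4 0 0 0 0" --pt "1.6 0.4 0 0 0 0" --pt "1.6 0.5 0 0 0 0" --pt "0 0 -0.6 0 0 -4" --pt "0 0 -1.2 0 0 -6.4" --pt "0 0 -1.2 0 0 -6.4" --pt "0 0 -1.2 0 0 -6.4" --pt "0 0 -1.2 0 0 -6.4" --pt "0 0 -1.2 0 0 -6.4" --pt "0 0 -1.2 0 0 -6.4" --pt "0 0 -1.2 0 0 -6.4" --pt "0 0 -1.2 0 0 -6.4" --pt "0 0 -1.2 0 0 -6.4" --pt "0 0 -1.2 0 0 -6.4" --pt "0 0 -0.6 0 0 -2.4" --pt "0 0 0 0 0 0" --pt "0 0 0 0 0 0"

```text
clock: 10.18
tool_pos: [0.4646, -0.0521, 0.4504]
orientation: [180.0, 0.1, -4.1]
force: [1.0, -0.5, -3.7]
opening: 0.0135
gripper_force: 30.0
```

Run:
```python
from h import *
o=get_obs();print(o['tool_pos'],o['orientation'],o['joint_pos'],o['opening'])
s=snapshot('wrist');save(s,'wrist2');print(s['position'],s['attitude'],pix(s,[.558,-.4015,.267]))
for t in ['camera','spot','orange_case_face']: print(t,[(np.array(d['position']),round(d['score'],2),pix(s,d['position']).round()) for d in spot_point('wrist',t)[:3]])
```

```text
[ 0.4646 -0.0521  0.4504] [179.9967   0.0805  -4.1133] [ 17.7978  -3.4854  -2.2153  -0.027  -91.3459  68.0882] 0.01345152846453565
[ 0.5376 -0.0573  0.5897] [164.3514  -0.037  -94.1407] [714.1698  82.0066]
camera []
spot []
orange_case_face [(array([ 0.4629, -0.0673,  0.3576]), 0.74, array([341., 245.])), (array([ 0.3893, -0.2415,  0.0372]), 0.63, array([438., 221.]))]
```

Request:
play_rows --pt "0 0.7 0 0 0 0" --pt "0.4 1.5 0 0 0 0" --pt "0.5 1.7 0 0 0 0" --pt "0.5 1.7 0 0 0 0" --pt "0.5 1.7 0 0 0 0" --pt "0.5 1.7 0 0 0 0" --pt "0.4 1.5 0 0 0 0" --pt "0.2 0.6 0 0 0 0" --pt "0 0 0 0 0 0" --pt "0 0 0 0 0 0"

```text
clock: 11.22
tool_pos: [0.4868, -0.165, 0.4512]
orientation: [-180.0, 0.0, -4.1]
force: [-0.3, 0.1, -3.5]
opening: 0.0136
gripper_force: 30.0
```

Run:
```python
from h import *
o=get_obs();print(o['tool_pos'],o['orientation'],o['joint_pos'],o['opening'])
s=snapshot('wrist');save(s,'wrist2');print(s['position'],s['attitude'],pix(s,[.558,-.4015,.267]))
for t in ['camera','spot','orange_case_face','orange_case_handle','orange_case']: print(t,[(np.array(d['position']),round(d['score'],2),pix(s,d['position']).round()) for d in spot_point('wrist',t)[:3]])
```

```text
[ 0.4868 -0.165   0.4512] [-179.991     0.044    -4.0685] [  3.1761   1.3075   2.5432  -0.0144 -91.2782  82.7551] 0.013579795356286081
[ 0.5598 -0.1702  0.5905] [164.3879  -0.0259 -94.0962] [578.5095 119.2097]
camera [(array([ 0.5576, -0.4071,  0.2685]), 0.65, array([586., 119.]))]
spot []
orange_case_face [(array([ 0.3882, -0.2422,  0.0365]), 0.93, array([370., 239.])), (array([ 0.4856, -0.1768,  0.3576]), 0.87, array([337., 244.]))]
orange_case_handle [(array([ 0.3786, -0.2531,  0.1301]), 0.85, array([387., 264.])), (array([ 0.4898, -0.163 ,  0.4503]), 0.63, array([315., 300.])), (array([ 0.3958, -0.049 , -0.0004]), 0.21, array([259., 237.]))]
orange_case [(array([ 0.4868, -0.1693,  0.3169]), 0.87, array([325., 229.])), (array([ 0.3853, -0.2538, -0.0021]), 0.69, array([373., 234.]))]
```

View pics/wrist2.png

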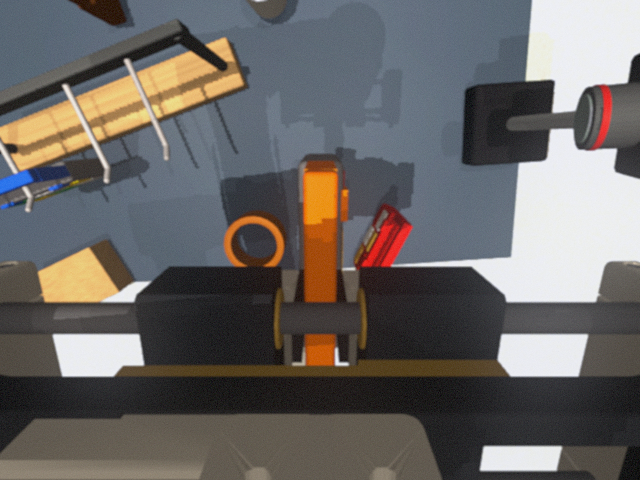

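The wrist view shows the case's handle bar held upright at columns 303–343. The stock camera's lens ring is at (596,117), the stand's square foot has corners near (466,87), (553,80), (546,157) and (462,163), and the pole base is at (512,124).

Run:
```python
from cam import *
s=snapshot('wrist');im=s['frame'];M=R.from_euler('xyz',s['attitude'],degrees=True).as_matrix()
def at(u,v,z):
    d=M@np.array([(u-s['cx'])/s['fx'],(v-s['cy'])/s['fy'],1]);return s['position']+d*(z-s['position'][2])/d[2]
g=im.max(2).astype(np.uint8)
m=((g<42)).astype(np.uint8);m[:, :450]=0;m[:,575:]=0;m[:60]=0;m[185:]=0
n,l,st,_=cv2.connectedComponentsWithStats(m);k=1+np.argmax(st[1:,4]);print(st[k])
c=cv2.findContours((l==k).astype(np.uint8),0,cv2.CHAIN_APPROX_NONE)[0][0]
h=cv2.convexHull(c)
q=cv2.approxPolyDP(h,6,True)[:,0];print(q.tolist())
for z in(.0,.03):
  w=np.array([at(*p,z) for p in q]);print(z,w[:,:2].tolist())
  for i in range(len(q)):
    e=w[(i+1)%len(q)]-w[i];print(round(np.linalg.norm(e),4),round(np.degrees(np.arctan2(e[1],e[0]))%90,2))
# red ring pixels
r=im.astype(int);red=((r[:,:,0]>130)&(r[:,:,1]<60)&(r[:,:,2]<60));red[:, :560]=0;red[180:]=0
ys,xs=np.nonzero(red);print('red',xs.min(),xs.max(),ys.min(),ys.max(),xs.mean(),ys.mean())
np.save('red.npy',np.c_[xs,ys])
```

```text
[ 463   84   84   81 2441]
[[545, 90], [546, 107], [513, 144], [463, 161], [467, 90]]
0.0 [[0.6065995582710787, -0.5329288238967791], [0.5806647121274779, -0.5372323604779629], [0.5259757975328117, -0.48866821689806794], [0.5038821656451923, -0.40694641836495393], [0.6152264459220543, -0.40869054698333296]]
0.0263 9.42
0.0731 48.39
0.0847 15.13
0.1114 89.1
0.1245 86.03
0.03 [[0.6042213310977632, -0.5144733224614179], [0.5796025782199854, -0.5185584711839516], [0.5276889147995376, -0.4724587703068227], [0.5067164493913284, -0.39488403739055655], [0.6124104375226775, -0.39653965821842596]]
0.025 9.42
0.0694 48.39
0.0804 15.13
0.1057 89.1
0.1182 86.03
red 592 610 87 149 604.1088435374149 113.84353741496598
```

```bash
python3 -c "
import cv2
a=cv2.imread('pics/wrist2.png')[55:195,450:640]
cv2.imwrite('pics/crop2.png',cv2.resize(cv2.convertScaleAbs(a,alpha=1.6,beta=15),None,fx=4,fy=4,interpolation=cv2.INTER_CUBIC))"
```

```text
(no output)
```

View pics/crop2.png

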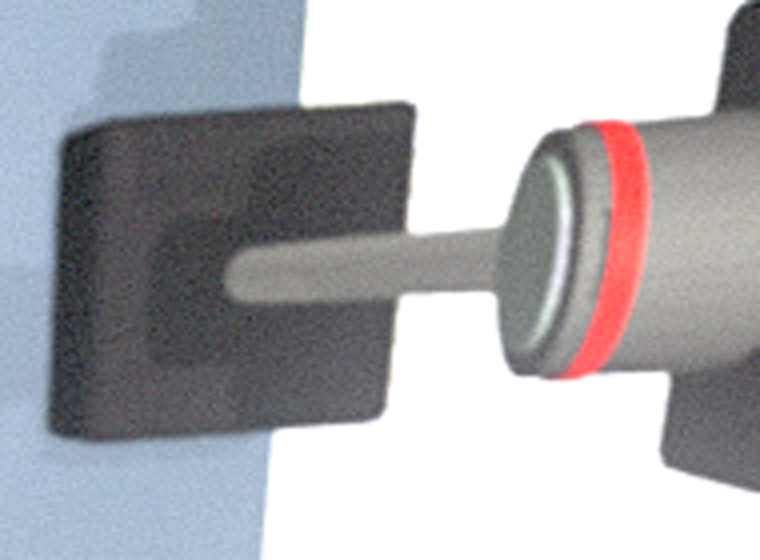

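```bash
cat >> cam.py <<'E'
W=dict(position=np.array([0.5598,-0.1702,0.5905]),attitude=[164.3879,-0.0259,-94.0962],fx=344.8178866583451,fy=344.8178866583451,cx=319.9410941946774,cy=232.70898566811488)
E
python3 - <<'E'
from cam import *
C=np.array([(104,122),(414,103),(385,418),(88,440)])/4+[450,55]
# foot fit: cx,cy,psi,h ; corners order: front +x edge is nearer case. image up = world +x, right=-y
def rf(v):
    cx,cy,psi,h=v;M=camR(psi)
    M2=R.from_euler('z',psi,degrees=True).as_matrix();r=[]
    for (a,b),q in zip([(1,-1),(-1,-1),(-1,1),(1,1)],C):
        r+=list(pix(W,[cx,cy,0]+M2@np.array([a*.058,b*.058,0])+[0,0,h])-q)
    return np.array(r)
q=least_squares(rf,[.557,-.46,90,.03],x_scale=[.01,.01,5,.01]);print('foot',q.x,rf(q.x).round(2))
ft=q.x
# lens front rim ellipse points (crop): left extreme 497,~260 ; top ~560,128; right ~583,230; bottom 525,375
c=R.from_euler('xyz',W['attitude'],degrees=True).as_matrix()
for L in ([.558,-.4015,.267],[.5576,-.4071,.2685],[.5600,-.4017,.2666]):
    d=np.array(L)[:2]-ft[:2];print('pole->lens dist',np.linalg.norm(d),np.degrees(np.arctan2(d[1],d[0])),'pix crop',(pix(W,L)-[450,55])*4)
for psi in(82,84,86,88,90):
    L=np.array([.558,-.4025,.267]);M=camR(psi);a=np.linspace(0,2*np.pi,200)
    P=np.array([(pix(W,L+M@[0,.027*np.cos(t),.027*np.sin(t)])-[450,55])*4 for t in a])
    i=[P[:,0].argmin(),P[:,1].argmin(),P[:,0].argmax(),P[:,1].argmax()];print(psi,P[i].round().tolist())
E
```

```text
foot [ 0.5572 -0.4662 89.8686  0.0345] [-0.17  0.64  0.6  -0.4  -0.46  0.05  0.01 -0.3 ]
pole->lens dist 0.06473010607687218 89.28040403216306 pix crop [513.8372 256.8815]
pole->lens dist 0.05912644303398102 89.59983760018626 pix crop [543.9953 256.5538]
pole->lens dist 0.06458628655543747 87.50379123038626 pix crop [514.6131 247.491 ]
82 [[469.0, 337.0], [558.0, 125.0], [576.0, 167.0], [486.0, 381.0]]
84 [[472.0, 331.0], [554.0, 125.0], [573.0, 175.0], [492.0, 381.0]]
86 [[474.0, 323.0], [548.0, 125.0], [570.0, 183.0], [496.0, 381.0]]
88 [[476.0, 313.0], [544.0, 125.0], [568.0, 193.0], [501.0, 381.0]]
90 [[478.0, 301.0], [539.0, 126.0], [566.0, 206.0], [505.0, 381.0]]
```

Run:
```python
from cam import *
for c in('wrist','scene','side'):
    L=[];F=[]
    for i in range(6):
        snapshot(c)
        L+=[d['position'] for d in spot_point(c,'camera') if np.linalg.norm(np.array(d['position'])-[.558,-.402,.267])<.03][:1]
        F+=[d['position'] for d in spot_point(c,'orange_case_face') if np.linalg.norm(np.array(d['position'])-[.486,-.179,.36])<.03][:1]
    print(c,len(L),np.mean(L,0),np.std(L,0),'face',len(F),np.mean(F,0))
print(get_obs()['clock'],get_obs()['tool_pos'],get_obs()['orientation'])
L=np.array([.558,-.404,.268])
for psi in(89,):
  M=camR(psi);T=M@np.array([[1,0,0],[0,1,0],[0,0,1]])
  # tool axes: y_tool=-x_case, z_tool=-z_case, x_tool = y x z = -y_case
  Rt=np.c_[-M[:,1],-M[:,0],-M[:,2]];p=L+M@[.194,0,.091]
  print(p,R.from_matrix(Rt).as_euler('xyz',degrees=True))
```

```text
wrist 6 [ 0.5571 -0.4067  0.2689] [0.0018 0.0009 0.0009] face 6 [ 0.4877 -0.1783  0.3596]
scene 6 [ 0.5586 -0.4026  0.2689] [0.0015 0.0009 0.0009] face 6 [ 0.4848 -0.1786  0.3595]
side 6 [ 0.5563 -0.4009  0.2673] [0.0011 0.0015 0.0012] face 6 [ 0.4882 -0.1805  0.3606]
14.2667 [ 0.487  -0.1648  0.4516] [179.9998  -0.0013  -3.9992]
[ 0.5617 -0.1906  0.287 ] [159.9465   0.      -1.    ]
```

Request:
play_rows --pt "0 0 0 0 0 -3.5" --pt "0.4 0.15 0.9 0 0 0" --pt "0.72 0.25 1.65 0 0 0" --pt "0.8 0.3 1.8 0 0 0" --pt "0.8 0.3 1.8 0 0 0" --pt "0.8 0.3 1.8 0 0 0" --pt "0.8 0.3 1.8 0 0 0" --pt "0.8 0.25 1.8 0 0 0" --pt "0.8 0.25 1.8 0 0 0" --pt "0.8 0.25 1.8 0 0 0" --pt "0.5 0.1 1.25 0 0 0" --pt "0 0 0 -2 0 0" --pt "0 0 0 -4 0 0" --pt "0 0 0 -4.5 0 0" --pt "0 0 0 -4.5 0 0" --pt "0 0 0 -3.5 0 0" --pt "0 0 0 -1.55 0 0" --pt "0 0 0 0 0 0" --pt "0 0 0 0 0 0" --pt "0 0 0 0 0 0"

```text
clock: 15.93
tool_pos: [0.5592, -0.1899, 0.2876]
orientation: [160.0, -0.0, -0.5]
force: [-0.0, -1.1, -4.1]
opening: 0.0138
gripper_force: 30.0
```

Run:
```python
from cam import *
o=get_obs();print(o['clock'],o['tool_pos'],o['orientation'],o['joint_pos'],o['opening'])
im=[]
for c,(x,y,w,h) in(('scene',(90,190,200,240)),('side',(240,190,200,240))):
    s=snapshot(c);im.append(cv2.resize(s['frame'][y:y+h,x:x+w,::-1],None,fx=2,fy=2,interpolation=cv2.INTER_CUBIC))
    for t,g in(('camera',[.558,-.403,.267]),('spot',[.559,-.234,.206]),('orange_case_face',[.559,-.234,.206]),('orange_case_handle',[.559,-.19,.287]),('orange_case',[.559,-.235,.16])):
        print(c,t,[(np.array(d['position']),round(d['score'],2)) for d in spot_point(c,t) if np.linalg.norm(np.array(d['position'])-g)<.04][:1])
    for t in('blue_case','tape_roll','pen_cup','carton'): print(t,[np.array(d['position']) for d in spot_point(c,t)[:1]])
cv2.imwrite('pics/fin.png',np.hstack(im))
```

```text
15.9333 [ 0.5592 -0.1899  0.2876] [160.0339  -0.0378  -0.5289] [ 11.6092   9.3003 -20.1999  21.3788 -66.3676  68.1918] 0.01376600558849087
scene camera [(array([ 0.557 , -0.405 ,  0.2678]), 0.86)]
scene spot []
scene orange_case_face [(array([ 0.5597, -0.2371,  0.2043]), 0.59)]
scene orange_case_handle [(array([ 0.5586, -0.1886,  0.2893]), 0.79)]
scene orange_case [(array([ 0.5599, -0.2331,  0.161 ]), 0.88)]
blue_case [array([0.5276, 0.2012, 0.0807])]
tape_roll [array([ 0.3947, -0.0426,  0.0007])]
pen_cup [array([ 0.7642, -0.1091, -0.0028])]
carton [array([0.3476, 0.2763, 0.0032])]
side camera [(array([ 0.5576, -0.4017,  0.2658]), 0.85)]
side spot []
side orange_case_face [(array([ 0.5609, -0.2376,  0.2063]), 0.65)]
side orange_case_handle [(array([ 0.5528, -0.1899,  0.2864]), 0.76)]
side orange_case [(array([ 0.5569, -0.232 ,  0.1606]), 0.71)]
blue_case [array([0.5227, 0.1996, 0.0781])]
tape_roll [array([ 0.3961, -0.0532,  0.0007])]
pen_cup [array([ 0.7665, -0.1083, -0.0008])]
carton [array([0.3467, 0.2728, 0.0023])]
```

View pics/fin.png

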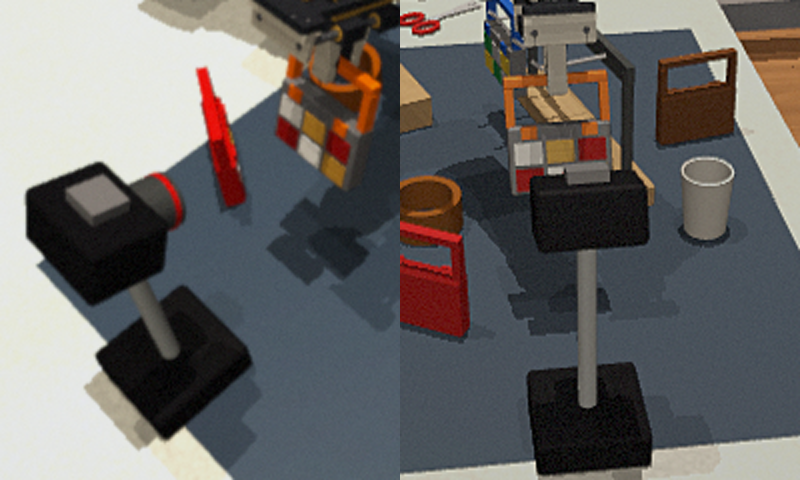

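The case hangs square in front of the lens, compartments towards it: scene crop (320,125), side crop (558,150). The detected face centre is within ~3 mm of the plan. One check of the camera heading, from the stand's foot in these two views.

Run:
```python
from cam import *
S=snapshot('scene');D=snapshot('side')
obs=[(S,np.array(p)/2+[90,190],i) for i,p in enumerate([(98,355),(182,287),(248,350),(165,423)])]+[(D,np.array((p[0]-400,p[1]))/2+[240,190],i) for i,p in enumerate([(528,445),(528,372),(637,363),(650,435)])]
# corner order: back-left(-x world), front-left, front-right, back-right
U=[(-1,1),(1,1),(1,-1),(-1,-1)]
Wc=[(W,np.array(p)/4+[450,55],i) for i,p in zip([1,2,3,0],[(88,440),(104,122),(414,103),(385,418)])]
def fit(o):
    def f(v):
        M=R.from_euler('z',v[2],degrees=True).as_matrix()
        return np.concatenate([pix(s,np.array([v[0],v[1],.0345])+M@np.array([U[i][0]*.058,U[i][1]*.058,0]))-p for s,p,i in o])
    q=least_squares(f,[.557,-.466,90],x_scale=[.01,.01,5],loss='soft_l1');return q.x,f(q.x).round(1)
for o in(obs[:4],obs[4:],Wc,obs+Wc): print(*fit(o))
print(get_obs()['tool_pos'],get_obs()['orientation'],get_obs()['clock'])
```

```text
[ 0.5579 -0.4604 90.8458] [-0.5  0.5  0.6 -1.3  0.9 -1.4 -0.9  1.8]
[ 0.558  -0.4566 87.8376] [ 3.9  0.1  0.5 -1.4 -1.8 -0.1 -0.7  1.4]
[ 0.5572 -0.4662 89.874 ] [ 0.  -0.3 -0.2  0.7  0.6 -0.4 -0.4  0.1]
[ 0.5576 -0.4632 89.4241] [-1.5  0.5  0.4 -0.6 -0.3  0.3 -3.2  2.7  4.9  3.  -0.1  1.2 -2.3  1.4
  0.3  3.1 -2.1 -0.7 -1.9  0.2 -1.1 -0.2 -2.7  0.2]
[ 0.559  -0.1899  0.2876] [159.9505  -0.001   -0.4988] 17.0333
```

The heading fits give 89.4° ± 1, and I aimed for 89.5°, so no correction is needed. The arm is steady, so I'm handing in.

```bash
python3 -c "
from plant import *
print(close_job())"
```

```text
the job is handed in; nothing more can be done
None
```

The orange case is off its hooks and held handle up in front of the stock camera. Its compartment face measures about 18 cm from the lens, centred to a few millimetres and square to about 1°. The blue case, tape roll, carton, pen cup and camera show no movement in the last pictures, and the job was handed in at about 17 s.

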